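# Load the bearing dip carrier and hold it level

### The job

Put the loose ball bearing on the empty spindle of the dip carrier, right down on its shoulder, and let go of it, so that the carrier will hang in balance with the bearing on its other end. Then take the carrier by the blue grip of its swinging handle and, without ever tipping it, lift it straight up about 10 cm out of its drip tray and finish holding it there over the tray, level and still: do not put it down or let go. Leave the stepper motor, the solder reel and the black tape where they are.

Things in the scene. Friction and masses are not known exactly. Their poses are not given: they have to be found in the camera images.
- bearing_mid (a point): The loose ball bearing: a bright steel ring with dark shields, outside diameter 47 mm, bore 20 mm (right through), 14 mm thick, 100 g, lying flat on the bench. This point is its centre, half-way up; z is the bore's axis (either way up is the same).
- used_bearing_mid (a point): The second, identical bearing, already sitting on the other spindle of the carrier. This point is its centre; z is the bore's axis.
- free_seat (a point): Shoulder of the empty spindle, on its axis: where the bearing's underside comes to rest (its centre 7 mm above). Brass spindle, diameter 16 mm for 21 mm above the shoulder, then a taper to a 6 mm nose ending 34 mm above the shoulder. The shoulder is a 27 mm boss, 12 mm high, on the plate. z points up; x along the carrier, away from the handle.
- bail_grip (a point): Centre of the blue grip on the carrier's handle, about 118 mm above the bench: a round sleeve, diameter 16 mm, 44 mm long, lying along this point's y axis across the carrier. The handle is a wire bail 65 mm high, 69 mm wide, swinging about that axis on two ears at mid-length; it leans up to 13 mm off upright in x.
- carrier: The dip carrier, loose, 0.4 kg with its handle: a perforated steel plate 220 x 60 mm (x by y), its top 10 mm above this origin, on 6 mm rubber feet. Origin: centre of its underside at foot level, 3 mm above the bench in the tray. x runs along it to the empty spindle at +82 mm; the loaded spindle is at -82 mm; z is up.
- tray: The grey drip tray the carrier stands in: 264 x 104 mm (x by y), 20 mm high, walls and floor 3 mm, fixed to the bench. Origin: the centre of its underside, on the bench.
- stepper_motor: Bystander: the small stepper motor to the right of the tray, black and white, 48 x 42 x 62 mm, standing on the bench. Origin: centre of its underside.
- reel: Bystander: blue solder reel, diameter 60 mm, 45 mm high. Origin: centre of its underside.
- black_tape: Bystander: roll of black tape, diameter 62 mm, 19 mm high, lying flat. Origin: centre of its underside.
- bail (a joint): Lean of the wire handle about the carrier's y axis (rad, 0 upright, + toward the empty spindle, stops at 0.6 either way). A slightly stiff pivot: it stays where it leans and turns under 0.006 N m. The lifted carrier hangs from it, level only with a bearing on both spindles; one alone tips it about 0.4 rad.
Not all that is in view belongs to the job. What is shaped like the part that bears bearing_mid but purple is not meant.

How it is judged (in metres and radians):
On the way:
1. the loose bearing sits on the shoulder of the empty spindle, let go, while the carrier still stands in its tray (horizontal distance between bearing_mid and free_seat below 0.005 m and z of bearing_mid in the frame of free_seat between 0.004 and 0.0095 m and distance between the grasp point and bearing_mid above 0.045 m and z of carrier in the frame of tray below 0.008 m), for 0.3 s.
At the end, for the whole second after the job is handed in: Held by the blue grip, underside 70-150 mm over the bench, within 50 mm of the tray's centre, clear of the tray, level within 0.10 rad, still (20 mm/s, 0.15 rad/s); both bearings on their shoulders (new one centred within 6 mm, at most 3.5 mm up) (horizontal distance between bearing_mid and free_seat below 0.006 m and z of bearing_mid in the frame of free_seat between 0.004 and 0.0105 m and x of used_bearing_mid in the frame of carrier between -0.088 and -0.076 m and z of used_bearing_mid in the frame of carrier below 0.034 m and z of carrier in the frame of tray between 0.07 and 0.15 m and horizontal distance between carrier and tray below 0.05 m and angle between carrier's own z axis and vertical below 0.1 rad and linear speed of carrier below 0.02 m/s and angular speed of carrier below 0.15 rad/s and distance between the grasp point and bail_grip below 0.03 m and contact force between the fingers and carrier above 2 N and contact force between carrier and tray below 0.05 N); the arm keeps its last pose, push and grip.
It fails at once if the carrier tips more than 0.3 rad (angle between carrier's own z axis and vertical above 0.3 rad).
It fails at once if the stepper motor is moved more than 20 mm (distance of stepper_motor from where it was at the start of the episode above 0.02 m).
It fails at once if the solder reel is moved more than 20 mm (distance of reel from where it was at the start of the episode above 0.02 m).
It fails at once if the black tape is moved more than 20 mm (distance of black_tape from where it was at the start of the episode above 0.02 m).
It also fails if it takes over 58 s, if anything falls off the work surface, if the arm or the gripper's body presses on something with over 40 N, if the wrist force passes 120 N, or if a joint passes its speed limit or range.

### The arm

A 6-joint arm with a two-finger parallel gripper is mounted at the origin on a cart in front of the work surface, level with it; the furniture and walls round the work are solid. World frame = base frame: x ahead of the robot, y to its left, z up, the work surface at z = 0. Lengths are in m, angles in degrees, forces in N, time in s.
With the tool pointing down it reaches from about 0.375 to 0.9 m from the base axis. Payload 3.1 kg.
Tool frame: the origin (TCP) lies on the centre line of the jaws, within the pads' length; the fingertips stand 25 mm ahead of it and the grasp point (between the pads) lies 6 mm ahead of it; z points along the fingers, y is the line along which they close (so a half turn about z gives the same grasp; the last joint's range is limited). The gripper opens to 87 mm and grips with 3 to 60 N. Pads are 19 mm wide; open, the fingers measure 117 mm over their backs; the gripper's body (75 mm by 190 mm) begins 51 mm behind the grasp point.
Start: joints at [-82.019, 30.224, 82.088, -0, 67.689, -10.227], TCP at [0.195, -0.594, 0.248] pointing down, gripper open.
Joint ranges: [-176.69, 176.69], [-43.24, 126.21], [12.49, 139.97], [-82, 262], [0, 151.66], [-163.58, 163.58]. Speed limits (degrees/s): [159.86, 159.86, 180, 180, 180, 180].

### API

Orientations are given as a 3x3 rotation matrix whose columns are the frame's x, y, z axes.
In Python, from rig import * gives the robot as it stands.
- The arm moves only by the tool step_arm, never from a script. Its argument "steps" is a list of rows, each a list of 7 numbers: the shift along the tool's x, y, z normalised to -1 to 1, where 1 is 0.3 m, then the turn, a rotation vector about the tool's x, y, z normalised to -1 to 1, where 1 is 45 degrees, then the gripper's target within -1 to 1 (shut at 1, half-way at 0, fully open at -1). A call has 1 to 8 rows; each row is the pose to reach, as a shift and turn from the pose commanded when the call began, along the tool's axes at that moment; what a row does not reach only later rows make up. A row lasts 1/12 s, in which the tool goes at most 41.7 mm and 7.16 degrees, less where a joint would pass 70% of its speed; a pose out of reach is approached as far as the arm can. A call with a number of a shift or a turn outside -1 to 1 is refused whole. A call with a gripper value outside its range is refused whole. The fingers move at their own pace and stop on an object; the grip force is fixed at half the most. Time passes only in rows, so rows that repeat a pose let the fingers close. It gives the time, the measured TCP pose, the force, the opening and the grip force at its end, in the units of the state.
- read_state(): the state, without advancing time (a new reading comes with each control period).
- capture(name): name is "side" or "top"; returns a dict with "image" (384x512x3 uint8, red, green, blue), "vertical_fov" (degrees; the focal length in pixels is half the picture's height over the tangent of half this angle, whatever the lens; pixels are square), "cx", "cy" (the principal point, pixels), "world_from_camera" (4x4, takes a point from camera to world coordinates). Camera axes: x right, y down, z forward; pixel columns grow to the right and rows downward; lengths in m; the calibration is good to about 2 mm. A picture is of the moment at which its call begins. There is no depth.
- hand_in(): hands the job in; it is judged then, once.
The state is a dict: "time_s": time; "joint_positions": joint angles; "qvel": joint speeds; "tau": joint torques, N m; "position": TCP position; "tcp_rot": TCP orientation; "force": force on the tool from outside, world axes, zero at the start; "moment": the same for the moment, N m; "opening": opening from 0.0 (shut) to 1.0 (fully open); "grasp_force": force on a finger pad.
Only numpy, scipy, OpenCV 4.12 (cv2) and the standard library are available. Lean on these libraries where they do the work, as an engineer would, in place of code of your own. Each camera call takes 0.05 s, during which the arm holds its last target. There are 200 camera calls.

## Working session

There is one attempt and no reset: what is moved stays moved. The work goes in short steps, Python scripts to look and compute and a tool call to move; the robot and the scene stay as the last step left them, time stands still between calls to the robot, and variables do not carry over. Pictures are saved under pics/ and viewed, at most 12 in all, crops included, and the job is handed in when it is done.

Besides the shell and the picture viewer there is one more tool, called after "Call:" in YAML: its name, and indented under it one key for each argument. step_arm: Moves the arm, as the interface text tells. Scaled input: -1 to 1 covers 0.3 m each way for a shift and 45 degrees each way for a turn. Its arguments: {"type":"object","properties":{"steps":{"type":"array"}},"required":["steps"]}

```bash
mkdir -p pics; ls
python3 - <<'E'
from rig import *
import cv2,numpy as np
s=read_state();print(s['time_s'],s['position'],np.round(s['tcp_rot'],4),s['opening'])
for n in("side","top"):
    c=capture(n);cv2.imwrite(f"pics/{n}0.png",c["image"][:,:,::-1]);np.save(f"{n}0.npy",c,allow_pickle=True)
    print(n,c["vertical_fov"],c["cx"],c["cy"],np.round(c["world_from_camera"],4).tolist())
E
```

```text
pics
0.0 [ 0.19520418 -0.59302081  0.24659196] [[ 9.499e-01  3.125e-01 -3.000e-04]
 [ 3.125e-01 -9.499e-01  2.100e-03]
 [ 4.000e-04 -2.100e-03 -1.000e+00]] 0.9996022976058913
side 57.41762231308166 256.2764810808921 195.60905723495648 [[-0.9971, -0.0518, 0.0561, 0.4905], [-0.0763, 0.6815, -0.7278, 0.5897], [-0.0005, -0.7299, -0.6835, 0.6761], [0.0, 0.0, 0.0, 1.0]]
top 45.44855731245691 263.0817484568074 183.88575022590598 [[-0.0157, -0.9876, 0.1561, 0.3585], [-0.9998, 0.0138, -0.0138, -0.0106], [0.0115, -0.1563, -0.9876, 1.339], [0.0, 0.0, 0.0, 1.0]]
```

View pics/top0.png

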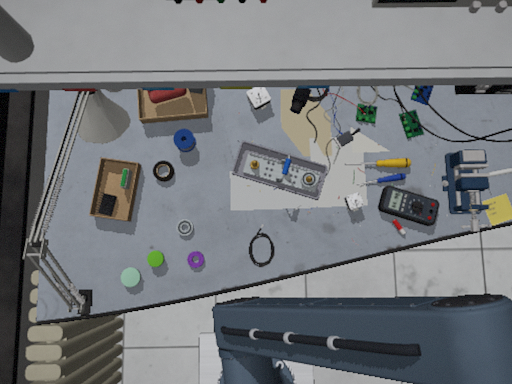

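View pics/side0.png

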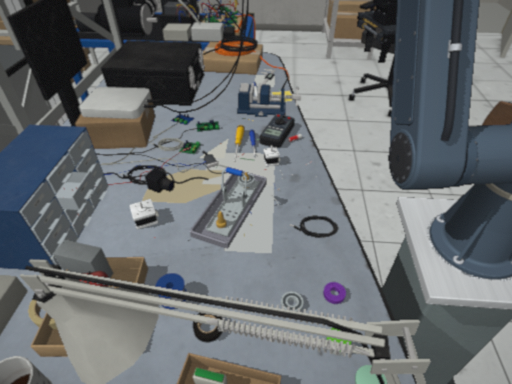

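The top view shows the loose bearing at (185,228), the empty spindle at (254,164), the loaded one at (309,179) and the grip at (287,165). The side view has the bearing at (292,301), the spindle at (221,218) and the grip at (234,172). The purple ring is a decoy. Next I'll measure with sub-pixel masks.

```bash
cat > h.py <<'E'
import numpy as np,cv2
def ray(c,uv):
    f=192/np.tan(np.radians(c["vertical_fov"]/2));W=np.array(c["world_from_camera"])
    d=W[:3,:3]@[(uv[0]-c["cx"])/f,(uv[1]-c["cy"])/f,1];return W[:3,3],d/np.linalg.norm(d)
def plane(c,uv,z):
    o,d=ray(c,uv);return o+d*(z-o[2])/d[2]
def tri(c1,u1,c2,u2):
    o1,d1=ray(c1,u1);o2,d2=ray(c2,u2)
    t=np.linalg.lstsq(np.c_[d1,-d2],o2-o1,rcond=None)[0];a=o1+t[0]*d1;b=o2+t[1]*d2
    return (a+b)/2,np.linalg.norm(a-b)
def proj(c,p):
    W=np.array(c["world_from_camera"]);f=192/np.tan(np.radians(c["vertical_fov"]/2))
    q=W[:3,:3].T@(np.array(p)-W[:3,3]);return np.array([c["cx"]+f*q[0]/q[2],c["cy"]+f*q[1]/q[2]])
def blobs(c,lo,hi,box,amin=4):
    x0,y0,x1,y1=box;h=cv2.cvtColor(c["image"],cv2.COLOR_RGB2HSV)[y0:y1,x0:x1]
    n,l,s,ce=cv2.connectedComponentsWithStats(cv2.inRange(h,lo,hi))
    return [(np.round(ce[i]+[x0,y0],2).tolist(),s[i].tolist()) for i in range(1,n) if s[i,4]>=amin]
def crop(c,box,k):
    x0,y0,x1,y1=box;return cv2.resize(c["image"][y0:y1,x0:x1,::-1],None,fx=k,fy=k,interpolation=cv2.INTER_CUBIC)
E
python3 - <<'E'
from h import *
S=np.load("side0.npy",allow_pickle=True).item();T=np.load("top0.npy",allow_pickle=True).item()
print("blue T",blobs(T,(100,140,60),(125,255,255),(270,145,305,185)))
print("blue S",blobs(S,(100,140,60),(125,255,255),(215,155,260,190)))
print("brass T",blobs(T,(12,110,80),(30,255,255),(240,150,270,180)))
print("brass S",blobs(S,(12,110,80),(30,255,255),(205,200,240,240)))
a=crop(T,(230,135,335,205),7)[:300];a=cv2.resize(crop(T,(230,140,330,200),4),(400,240))
b=crop(T,(165,210,205,250),6);e=crop(S,(180,155,280,255),4)[:, :400];f=crop(S,(270,280,320,320),6)
im=np.zeros((600,800,3),np.uint8);im[:240,:400]=a;im[:240,400:640]=b;im[:,0:0];im[200+40:600+0,:400]=e[:360];im[240:480,400:700]=f
cv2.imwrite("pics/c1.png",im)
E
```

```text
blue T [([286.08, 165.78], [12, 13, 9, 16, 77])]
blue S [([233.84, 171.35], [11, 13, 16, 8, 74])]
brass T [([254.21, 164.48], [11, 11, 8, 8, 48])]
brass S [([220.55, 220.4], [12, 12, 9, 15, 95])]
```

View pics/c1.png

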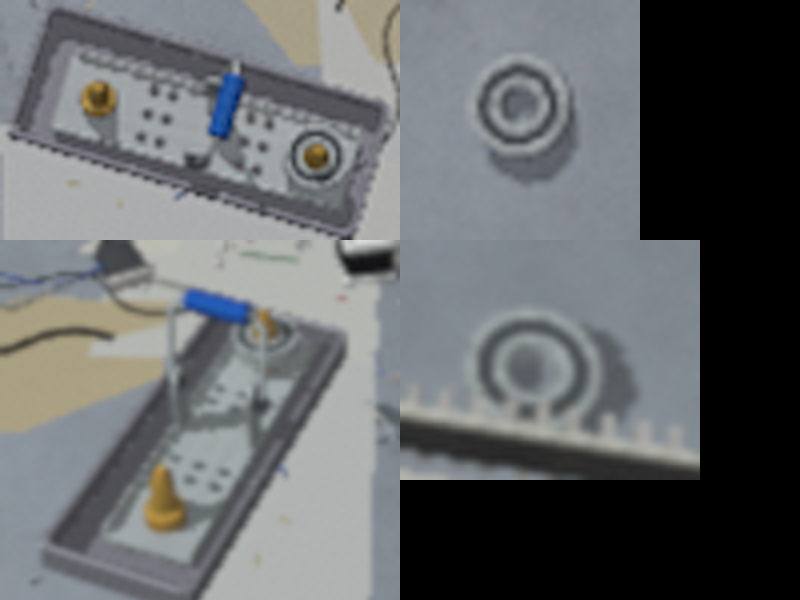

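Run:
```python
from h import *
S=np.load("side0.npy",allow_pickle=True).item();T=np.load("top0.npy",allow_pickle=True).item()
p=lambda n,r:print(n,np.round(r[0],4),round(r[1],4))
p("grip",tri(T,(286.4,166),S,(234.1,171.7)))
p("nose",tri(T,(254.7,162.7),S,(220.4,211.5)))
p("bear",tri(T,(184.9,227.4),S,(292.6,301.2)))
p("used nose",tri(T,(309.2,178.5),S,(246,172.5)))
print("bear pl",plane(T,(184.9,227.4),.012),plane(S,(292.6,301.2),.013))
print("boss base",plane(T,(254.7,165),.02), plane(S,(221.2,222.5),.025))
print("used ring",plane(T,(309.1,179),.039))
# tray rim corners, top view z=.02 (crop px/4)
for q in((55,10),(388,103),(350,236),(12,132)):print(np.round(plane(T,(230+q[0]/4,140+q[1]/4),.02),4))
# grip ends
for q in((233,75),(223,138)):print("gripend",plane(T,(230+q[0]/4,140+q[1]/4),.118))
```

```text
grip [ 0.5998 -0.092   0.1149] 0.0012
nose [ 0.6239 -0.0056  0.0569] 0.0025
bear [0.4444 0.1985 0.0099] 0.0004
used nose [ 0.5757 -0.1597  0.058 ] 0.0022
bear pl [0.4444319  0.19813912 0.012     ] [0.44440972 0.20035824 0.013     ]
boss base [ 0.62336187 -0.00535688  0.02      ] [0.62425879 0.00158547 0.025     ]
used ring [ 0.57636525 -0.16150409  0.039     ]
[0.6915 0.0261 0.02  ]
[ 0.6183 -0.2176  0.02  ]
[ 0.5204 -0.1863  0.02  ]
[0.6004 0.0583 0.02  ]
gripend [ 0.61979471 -0.09727147  0.118     ]
gripend [ 0.57635149 -0.08944012  0.118     ]
```

```bash
cat >> h.py <<'E'
from scipy.spatial.transform import Rotation as R
def go(s,p,yaw):  # row for TCP at p, tool down, tool-y at yaw deg
    M=np.array(s["tcp_rot"]);y=np.radians(yaw);Y=np.array([np.cos(y),np.sin(y),0]);Z=np.array([0,0,-1.])
    G=np.c_[np.cross(Y,Z),Y,Z]
    return np.round(np.r_[M.T@(np.array(p)-s["position"])/.3,R.from_matrix(M.T@G).as_rotvec(degrees=True)/45],3)
E
python3 - <<'E'
from h import *
from rig import *
S=np.load("side0.npy",allow_pickle=True).item();T=np.load("top0.npy",allow_pickle=True).item()
print("lamp head",tri(T,(85,300),S,(400,340)),"elbow",tri(T,(37,250),S,(40,278)))
s=read_state();print(s["position"],go(s,(.43,-.25,.25),-17.4))
E
```

```text
lamp head (array([0.29281   , 0.38212137, 0.23505835]), np.float64(0.06017714825020746)) elbow (array([0.47498106, 0.45559559, 0.53377016]), np.float64(0.24994451654514763))
[ 0.19523232 -0.59309055  0.24666881] [ 1.101 -0.842 -0.009 -0.002 -0.002 -1.209]
```

Call:
step_arm:
  steps:
    - [0.55, -0.42, 0, 0, 0, -0.6, -1]
    - [0.55, -0.42, 0, 0, 0, -0.6, -1]
    - [0.55, -0.42, 0, 0, 0, -0.6, -1]
    - [0.55, -0.42, 0, 0, 0, -0.6, -1]
    - [0.8, -0.62, 0, 0, 0, -1, -1]
    - [0.8, -0.62, 0, 0, 0, -1, -1]
    - [1, -0.77, 0, 0, 0, -1, -1]
    - [1, -0.77, 0, 0, 0, -1, -1]

```text
time_s: 0.77
position: [0.3831, -0.3159, 0.2473]
tcp_rot: [[0.449, 0.893, -0.0], [0.893, -0.449, 0.001], [0.0, -0.001, -1.0]]
force: [0.7, 0.3, 0.7]
opening: 0.999
grasp_force: 0.0
```

Run:
```python
from h import *
from rig import *
S=np.load("side0.npy",allow_pickle=True).item();T=np.load("top0.npy",allow_pickle=True).item()
print("elbow",tri(T,(37,250),S,(375,350)),tri(T,(85,300),S,(375,350)))
s=read_state();print(s["time_s"],s["position"],s["tcp_rot"],go(s,(.4444,.1985,.12),-17.4))
```

```text
elbow (array([0.38689955, 0.44959667, 0.36069356]), np.float64(0.01661351600590069)) (array([0.30542762, 0.38819065, 0.21226981]), np.float64(0.08887512477410378))
0.7667 [ 0.38306415 -0.31588607  0.24733154] [[ 4.49106691e-01  8.93478055e-01 -3.81734921e-04]
 [ 8.93478076e-01 -4.49106462e-01  5.60052716e-04]
 [ 3.28955192e-04 -5.92595205e-04 -9.99999770e-01]] [ 1.624e+00 -5.870e-01  4.250e-01 -1.000e-03 -0.000e+00 -2.060e-01]
```

Call:
step_arm:
  steps:
    - [1, -0.36, 0, 0, 0, -0.2, -1]
    - [1, -0.36, 0, 0, 0, -0.2, -1]
    - [1, -0.36, 0, 0, 0, -0.2, -1]
    - [1, -0.36, 0, 0, 0, -0.2, -1]
    - [1, -0.36, 0, 0, 0, -0.2, -1]
    - [1, -0.36, 0.1, 0, 0, -0.2, -1]
    - [1, -0.36, 0.2, 0, 0, -0.2, -1]
    - [1, -0.36, 0.3, 0, 0, -0.2, -1]

```text
time_s: 1.43
position: [0.4214, -0.0123, 0.1792]
tcp_rot: [[0.304, 0.953, 0.007], [0.953, -0.304, -0.002], [0.001, 0.007, -1.0]]
force: [0.5, -0.1, -0.5]
opening: 1.0
grasp_force: 0.0
```

Run:
```python
from h import *
from rig import *
s=read_state();print(s["time_s"],s["position"],go(s,(.4444,.1985,.1),-17.4))
```

```text
1.4333 [ 0.42136571 -0.012307    0.17919511] [ 0.693 -0.142  0.263  0.009 -0.001 -0.006]
```

Call:
step_arm:
  steps:
    - [0.65, -0.126, 0.19, 0, 0, 0, -1]
    - [0.65, -0.126, 0.19, 0, 0, 0, -1]
    - [0.65, -0.126, 0.19, 0, 0, 0, -1]
    - [0.65, -0.126, 0.19, 0, 0, 0, -1]
    - [0.65, -0.126, 0.19, 0, 0, 0, -1]
    - [0.65, -0.126, 0.19, 0, 0, 0, -1]
    - [0.65, -0.126, 0.19, 0, 0, 0, -1]
    - [0.65, -0.126, 0.19, 0, 0, 0, -1]

```text
time_s: 2.1
position: [0.4429, 0.1823, 0.1207]
tcp_rot: [[0.305, 0.952, -0.001], [0.952, -0.305, -0.001], [-0.001, -0.001, -1.0]]
force: [0.3, -0.5, 0.6]
opening: 1.004
grasp_force: 0.0
```

Run:
```python
from h import *
from rig import *
s=read_state();print(s["time_s"],s["position"],go(s,(.4444,.1985,.035),-17.4))
S,T=capture("side"),capture("top")
a=crop(T,(135,177,235,277),4);b=crop(S,(240,240,340,340),4)
cv2.imwrite("pics/c2.png",np.hstack([a,b]))
```

```text
2.1 [0.44285394 0.18234306 0.12070281] [ 0.053 -0.011  0.286 -0.001  0.001 -0.007]
```

View pics/c2.png

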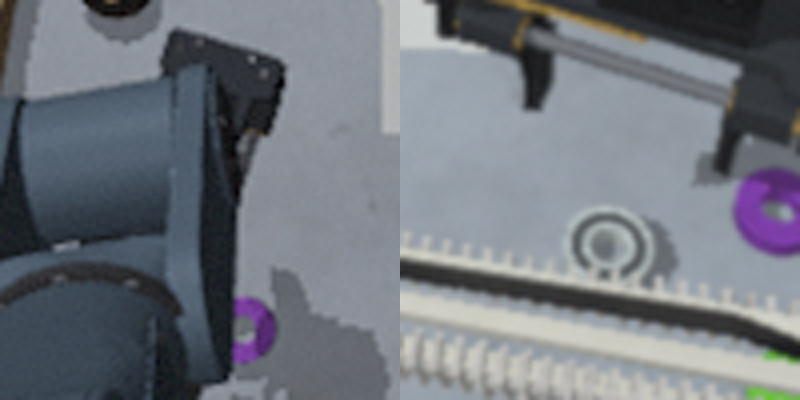

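Call:
step_arm:
  steps:
    - [0.053, -0.011, 0.1, 0, 0, 0, -1]
    - [0.053, -0.011, 0.2, 0, 0, 0, -1]
    - [0.053, -0.011, 0.2, 0, 0, 0, -1]
    - [0.053, -0.011, 0.2, 0, 0, 0, -1]
    - [0.053, -0.011, 0.2, 0, 0, 0, -1]

```text
time_s: 2.62
position: [0.4456, 0.1977, 0.0619]
tcp_rot: [[0.307, 0.952, 0.001], [0.952, -0.307, 0.0], [0.0, 0.001, -1.0]]
force: [-0.6, -0.5, -0.2]
opening: 1.007
grasp_force: 0.0
```

Run:
```python
from h import *
from rig import *
s=read_state();print(s["time_s"],s["position"],go(s,(.4444,.1985,.028),-17.4))
S=capture("side");print(proj(S,s["position"]-[0,0,.025]))
Y=np.array([.954,-.299,0])
for k in(-.0435,.0435):print(proj(S,s["position"]+k*Y-[0,0,.025]))
b=crop(S,(230,230,350,340),5)
cv2.imwrite("pics/c3.png",b)
```

```text
2.6167 [0.44557782 0.19766646 0.06194215] [ 0.001 -0.005  0.113  0.001 -0.    -0.011]
[292.85039209 293.86795999]
[313.45943909 300.95878083]
[272.90582471 287.00576233]
```

View pics/c3.png

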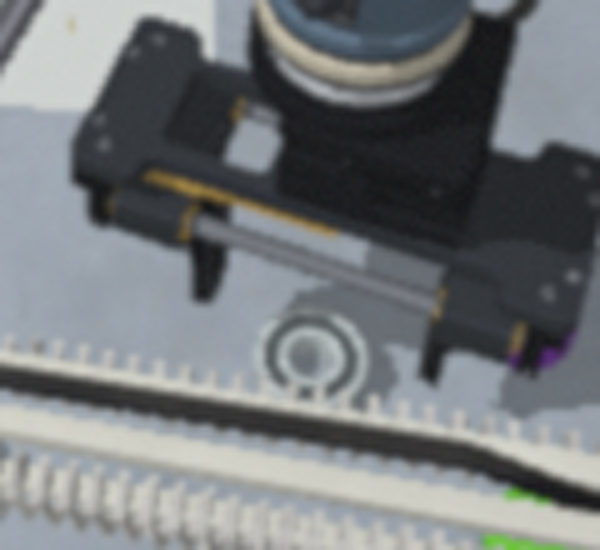

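Call:
step_arm:
  steps:
    - [0, -0.005, 0.06, 0, 0, -0.01, -1]
    - [0, -0.005, 0.113, 0, 0, -0.01, -1]
    - [0, -0.005, 0.113, 0, 0, -0.01, -1]
    - [0, -0.005, 0.113, 0, 0, -0.01, 0.2]
    - [0, -0.005, 0.113, 0, 0, -0.01, 0.4]
    - [0, -0.005, 0.113, 0, 0, -0.01, 0.6]
    - [0, -0.005, 0.113, 0, 0, -0.01, 0.6]
    - [0, -0.005, 0.113, 0, 0, -0.01, 0.6]

```text
time_s: 3.33
position: [0.4441, 0.1993, 0.0278]
tcp_rot: [[0.298, 0.955, 0.001], [0.955, -0.298, 0.0], [0.001, 0.001, -1.0]]
force: [-0.3, 0.0, 1.1]
opening: 0.706
grasp_force: 0.0
```

Call:
step_arm:
  steps:
    - [0, 0, 0, 0, 0, 0, 0.6]
    - [0, 0, 0, 0, 0, 0, 0.6]
    - [0, 0, 0, 0, 0, 0, 0.6]

```text
time_s: 3.58
position: [0.4444, 0.1993, 0.0274]
tcp_rot: [[0.298, 0.955, 0.002], [0.955, -0.298, 0.0], [0.001, 0.002, -1.0]]
force: [0.7, -0.4, 3.5]
opening: 0.529
grasp_force: 30.0
```

Call:
step_arm:
  steps:
    - [0, 0, -0.1, 0, 0, 0, 0.6]
    - [0, 0, -0.2, 0, 0, 0, 0.6]
    - [0, 0, -0.34, 0, 0, 0, 0.6]
    - [0, 0, -0.34, 0, 0, 0, 0.6]
    - [-0.08, 0.13, -0.34, 0, 0, 0, 0.6]
    - [-0.15, 0.25, -0.34, 0, 0, 0, 0.6]
    - [-0.2, 0.33, -0.34, 0, 0, 0, 0.6]
    - [-0.2, 0.33, -0.34, 0, 0, 0, 0.6]

```text
time_s: 4.25
position: [0.5264, 0.1083, 0.1293]
tcp_rot: [[0.302, 0.953, 0.008], [0.953, -0.302, -0.001], [0.001, 0.008, -1.0]]
force: [-0.2, -0.4, -0.5]
opening: 0.53
grasp_force: 30.0
```

Run:
```python
from h import *
from rig import *
s=read_state();print(s["time_s"],s["position"],s["opening"],s["force"],go(s,(.6239,-.0056,.13),-17.4))
```

```text
4.25 [0.5263684  0.10828624 0.12930049] 0.5299412225020627 [-0.16755767 -0.36950605 -0.4659005 ] [-0.264  0.425  0.001  0.01  -0.001 -0.004]
```

Call:
step_arm:
  steps:
    - [-0.08, 0.12, 0, 0, 0, 0, 0.6]
    - [-0.16, 0.25, 0, 0, 0, 0, 0.6]
    - [-0.22, 0.36, 0, 0, 0, 0, 0.6]
    - [-0.264, 0.425, 0, 0, 0, 0, 0.6]
    - [-0.264, 0.425, 0, 0, 0, 0, 0.6]
    - [-0.264, 0.425, 0, 0, 0, 0, 0.6]
    - [-0.264, 0.425, 0, 0, 0, 0, 0.6]

```text
time_s: 4.83
position: [0.6163, -0.0003, 0.1279]
tcp_rot: [[0.298, 0.955, -0.004], [0.955, -0.298, 0.001], [-0.0, -0.004, -1.0]]
force: [-0.2, 0.1, -1.6]
opening: 0.528
grasp_force: 30.0
```

Run:
```python
from h import *
from rig import *
s=read_state();print(s["time_s"],s["position"],s["opening"],s["force"],go(s,(.6239,-.0056,.13),-17.4))
S,T=capture("side"),capture("top")
np.save("side1.npy",S,allow_pickle=True)
bc=s["position"]-[0,0,.021]
print(proj(S,bc),proj(T,bc))
a=crop(T,(230,130,300,200),5);b=crop(S,(185,160,275,250),5)
im=np.zeros((450,800,3),np.uint8);im[:350,:350]=a;im[:,350:]=b;cv2.imwrite("pics/c4.png",im)
```

```text
4.8333 [ 6.16334060e-01 -3.27294169e-04  1.27860883e-01] 0.5275038288235567 [-0.17936329  0.14681627 -1.58948385] [-0.009  0.029 -0.007 -0.005  0.     0.001]
[222.26212081 198.53870764] [252.69111619 161.30010756]
```

View pics/c4.png

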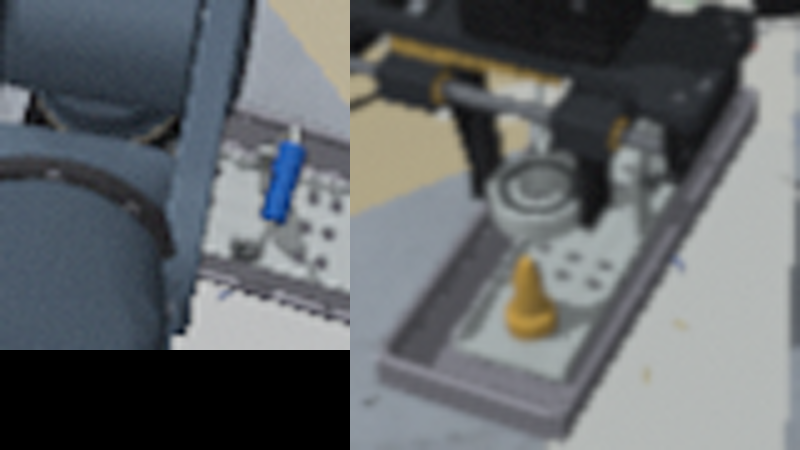

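Run:
```python
from h import *
S=np.load("side1.npy",allow_pickle=True).item();S0=np.load("side0.npy",allow_pickle=True).item();T=np.load("top0.npy",allow_pickle=True).item()
p=np.array([.6163,-.0003,.1279-.014])
print("pred topface",proj(S,p),"nose S/T",plane(S,(220.4,211.5),.059),plane(T,(254.7,162.7),.059))
g=cv2.cvtColor(S["image"],cv2.COLOR_RGB2GRAY)
for v in range(186,212):print(v,g[v,208:238].tolist())
g=cv2.cvtColor(S["image"],cv2.COLOR_RGB2HSV)
for k in (S0,S):
  h=cv2.cvtColor(k["image"],cv2.COLOR_RGB2HSV);m=cv2.inRange(h,(10,110,60),(32,255,255))
  for v in range(210,230):
    u=np.where(m[v,205:240])[0]+205;print(v,u.min() if len(u) else '',u.max() if len(u) else '',end='; ')
  print()
```

```text
pred topface [222.07386635 196.36996465] nose S/T [ 0.62468685 -0.00379225  0.059     ] [ 0.62220464 -0.0055974   0.059     ]
186 [20, 27, 32, 28, 24, 38, 77, 129, 159, 165, 166, 166, 161, 152, 148, 133, 114, 69, 42, 42, 41, 40, 42, 42, 42, 44, 47, 47, 53, 76]
187 [24, 28, 29, 30, 26, 29, 57, 111, 157, 166, 165, 165, 159, 147, 148, 148, 130, 77, 43, 41, 41, 42, 42, 43, 42, 42, 43, 45, 54, 76]
188 [30, 28, 33, 30, 24, 26, 51, 107, 157, 166, 165, 164, 152, 132, 145, 158, 121, 69, 43, 40, 42, 42, 42, 42, 43, 42, 41, 43, 58, 75]
189 [49, 29, 33, 31, 28, 26, 50, 107, 156, 163, 162, 152, 130, 109, 134, 154, 110, 63, 51, 49, 47, 44, 44, 42, 43, 41, 42, 44, 54, 72]
190 [71, 31, 34, 33, 30, 25, 47, 101, 146, 154, 148, 134, 110, 97, 115, 131, 103, 78, 78, 80, 71, 55, 42, 39, 40, 42, 42, 40, 46, 72]
191 [83, 32, 33, 34, 29, 26, 38, 77, 120, 135, 130, 116, 104, 102, 103, 107, 97, 95, 99, 98, 91, 74, 45, 33, 33, 36, 39, 40, 47, 92]
192 [103, 50, 31, 34, 27, 28, 37, 69, 102, 115, 106, 89, 77, 80, 81, 80, 79, 75, 78, 84, 94, 85, 51, 28, 25, 27, 28, 29, 54, 109]
193 [127, 69, 32, 34, 31, 32, 57, 81,
[... 2444 characters left out ...]
, 138, 159, 157, 144, 143, 161, 169, 167, 154, 143, 149, 164, 171, 171, 169, 168, 169, 172]
211 [71, 71, 79, 82, 82, 82, 86, 105, 122, 113, 114, 133, 151, 157, 163, 165, 166, 170, 171, 161, 139, 120, 126, 150, 168, 170, 164, 160, 166, 171]
210  ; 211  ; 212 219 220; 213 218 221; 214 218 221; 215 218 221; 216 218 222; 217 218 222; 218 218 222; 219 218 223; 220 217 224; 221 217 225; 222 217 225; 223 217 225; 224 217 225; 225 217 225; 226 218 224; 227  ; 228  ; 229  ; 
210  ; 211  ; 212 219 220; 213 218 221; 214 218 221; 215 218 221; 216 218 222; 217 218 222; 218 218 222; 219 218 223; 220 217 224; 221 217 225; 222 217 225; 223 217 225; 224 217 225; 225 217 225; 226 218 224; 227  ; 228  ; 229  ;
```

Run:
```python
from h import *
S=np.load("side1.npy",allow_pickle=True).item();T=np.load("top0.npy",allow_pickle=True).item()
def w(c):
    i=c["image"].astype(float);return np.clip(np.minimum(i[...,0],i[...,1])-i[...,2]-25,0,None)
a=w(S)
for v in range(209,230):
    r=a[v,210:235];print(v,round(r.sum()),round((r*np.arange(210,235)).sum()/max(r.sum(),1),2),end=' | ')
b=w(T)[155:175,245:265];print();print(b.astype(int)[3:17,3:17])
yy,xx=np.mgrid[155:175,245:265];print("T cen",(b*xx).sum()/b.sum(),(b*yy).sum()/b.sum())
m=(b>25);print("T mask",xx[m].mean(),yy[m].mean())
for p in((.6239,-.0056),(.6245,-.0045),(.6255,-.004)):
    for z in(.059,.046,.025,.013):print(p,z,proj(S,(*p,z)).round(2),proj(T,(*p,z)).round(2))
```

```text
209 0 0.0 | 210 0 0.0 | 211 28 219.54 | 212 88 219.53 | 213 119 219.45 | 214 134 219.4 | 215 144 219.45 | 216 145 219.55 | 217 135 219.76 | 218 138 219.88 | 219 156 220.01 | 220 194 219.87 | 221 241 219.75 | 222 293 219.95 | 223 389 220.37 | 224 394 220.35 | 225 305 220.29 | 226 196 220.2 | 227 46 219.78 | 228 0 0.0 | 229 0 0.0 | 
[[ 0  0  0  0  0  0  0  0  0  0  0  0  0  0]
 [ 0  0  0  0  0  0  0  0  0  0  0  0  0  0]
 [ 0  0  0  0  0  1  0  0  0  0  0  0  0  0]
 [ 0  0  0  0 25 42 44 36 17  0  0  0  0  0]
 [ 0  0  0 25 28 28 36 24  7 22  0  0  0  0]
 [ 0  0  0 43 21 14 11  9  7 31 20  0  0  0]
 [ 0  0  2 40 20  9 13  5  4 31 27  0  0  0]
 [ 0  0 16 51 31  6  5  2  6 33 30  0  0  0]
 [ 0  0  0 44 41 17  9 11 22 26  6  0  0  0]
 [ 0  0  0 17 33 28 22 22 29 15  0  0  0  0]
 [ 0  0  0  0  0 22 20 14  9  0  0  0  0  0]
 [ 0  0  0  0  0  0  0  0  0  0  0  0  0  0]
 [ 0  0  0  0  0  0  0  0  0  0  0  0  0  0]
 [ 0  0  0  0  0  0  0  0  0  0  0  0  0  0]]
T cen 253.86493083807974 164.24247355573638
T mask 254.0 164.0952380952381
(0.6239, -0.0056) 0.059 [220.83 210.99] [254.69 162.12]
(0.6239, -0.0056) 0.046 [221.19 214.65] [254.72 163.03]
(0.6239, -0.0056) 0.025 [221.76 220.41] [254.77 164.48]
(0.6239, -0.0056) 0.013 [222.08 223.62] [254.8  165.29]
(0.6245, -0.0045) 0.059 [220.52 211.3 ] [254.3  161.91]
(0.6245, -0.0045) 0.046 [220.89 214.96] [254.34 162.84]
(0.6245, -0.0045) 0.025 [221.46 220.72] [254.39 164.28]
(0.6245, -0.0045) 0.013 [221.79 223.92] [254.42 165.09]
(0.6255, -0.004) 0.059 [220.08 211.42] [254.12 161.57]
(0.6255, -0.004) 0.046 [220.46 215.08] [254.16 162.5 ]
(0.6255, -0.004) 0.025 [221.04 220.84] [254.21 163.95]
(0.6255, -0.004) 0.013 [221.37 224.05] [254.25 164.76]
```

Run:
```python
from h import *
from rig import *
s=read_state();print(s["time_s"],s["position"],go(s,(.625,-.004,.092),-17.4))
```

```text
4.9333 [6.16429106e-01 3.36760956e-04 1.28338794e-01] [-0.005  0.032  0.121 -0.004  0.     0.003]
```

Call:
step_arm:
  steps:
    - [-0.005, 0.032, 0.05, -0.004, 0, 0, 0.6]
    - [-0.005, 0.032, 0.1, -0.004, 0, 0, 0.6]
    - [-0.005, 0.032, 0.121, -0.004, 0, 0, 0.6]
    - [-0.005, 0.032, 0.121, -0.004, 0, 0, 0.6]
    - [-0.005, 0.032, 0.121, -0.004, 0, 0, 0.6]

```text
time_s: 5.35
position: [0.6261, -0.0045, 0.0924]
tcp_rot: [[0.297, 0.955, 0.001], [0.955, -0.297, -0.0], [-0.0, 0.001, -1.0]]
force: [0.2, -0.6, -0.6]
opening: 0.529
grasp_force: 30.0
```

Run:
```python
from h import *
from rig import *
s=read_state();print(s["time_s"],s["position"],s["force"],go(s,(.625,-.004,.0735),-17.4))
S=capture("side");p=s["position"]
print(proj(S,p-[0,0,.0135]),proj(S,p-[0,0,.0275]))
cv2.imwrite("pics/c5.png",crop(S,(190,180,260,240),8))
```

```text
5.35 [ 0.62606504 -0.00448106  0.09244138] [ 0.15829696 -0.58156327 -0.62699498] [ 0.    -0.004  0.063  0.002  0.     0.003]
[219.29745199 205.50502828] [219.71296158 209.57107417]
```

View pics/c5.png

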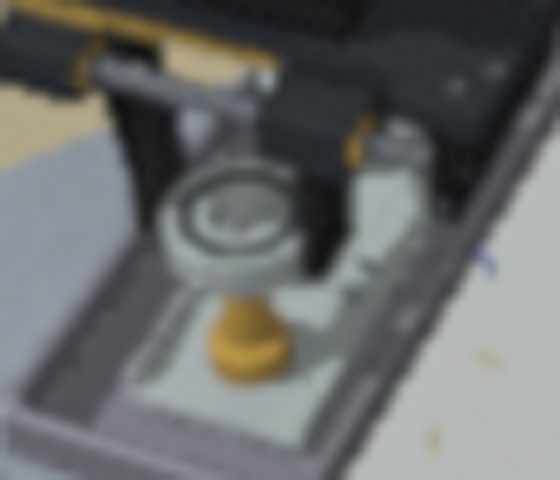

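Call:
step_arm:
  steps:
    - [0, -0.004, 0.02, 0, 0, 0, 0.6]
    - [0, -0.004, 0.04, 0, 0, 0, 0.6]
    - [0, -0.004, 0.063, 0, 0, 0, 0.6]
    - [0, -0.004, 0.063, 0, 0, 0, 0.6]

```text
time_s: 5.73
position: [0.6251, -0.0051, 0.0724]
tcp_rot: [[0.298, 0.954, 0.001], [0.954, -0.298, -0.001], [-0.0, 0.001, -1.0]]
force: [-0.8, 0.1, -1.9]
opening: 0.529
grasp_force: 30.0
```

Run:
```python
from h import *
from rig import *
s=read_state();print(s["time_s"],s["position"],s["force"],s["moment"],go(s,(.625,-.004,.055),-17.4))
```

```text
5.7333 [ 0.62511191 -0.00506181  0.07239748] [-0.82255932  0.09751342 -1.90817004] [-0.02185005 -0.11254292 -0.00370007] [ 0.003 -0.001  0.058  0.001  0.     0.001]
```

Call:
step_arm:
  steps:
    - [0.002, 0, 0.008, 0, 0, 0, 0.6]
    - [0.002, 0, 0.016, 0, 0, 0, 0.6]
    - [0.002, 0, 0.024, 0, 0, 0, 0.6]
    - [0.002, 0, 0.03, 0, 0, 0, 0.6]
    - [0.002, 0, 0.03, 0, 0, 0, 0.6]

```text
time_s: 6.15
position: [0.6259, -0.0046, 0.0644]
tcp_rot: [[0.298, 0.955, 0.002], [0.955, -0.298, -0.001], [-0.0, 0.002, -1.0]]
force: [0.0, 1.2, -0.7]
opening: 0.533
grasp_force: 30.0
```

Run:
```python
from h import *
from rig import *
s=read_state();print(s["time_s"],s["position"],s["force"],s["moment"],go(s,(.625,-.004,.0545),-17.4))
S=capture("side");p=s["position"]
print(proj(S,p-[0,0,.0135]))
cv2.imwrite("pics/c6.png",crop(S,(190,180,260,240),8))
```

```text
6.15 [ 0.62589531 -0.00459619  0.06435051] [ 0.00274875  1.21228685 -0.73943837] [-0.02960639 -0.05128674 -0.01292199] [ 0.001 -0.004  0.033  0.003  0.     0.001]
[220.19694627 213.54322903]
```

View pics/c6.png

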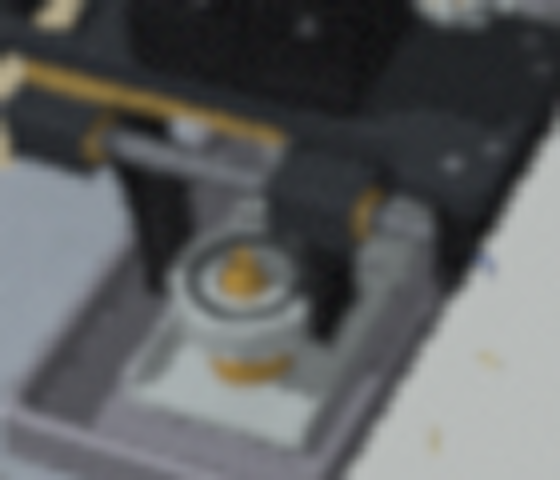

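Call:
step_arm:
  steps:
    - [0, 0, 0.008, 0, 0, 0, 0.6]
    - [0, 0, 0.016, 0, 0, 0, 0.6]
    - [0, 0, 0.024, 0, 0, 0, 0.6]
    - [0, 0, 0.032, 0, 0, 0, 0.6]
    - [0, 0, 0.036, 0, 0, 0, 0.6]
    - [0, 0, 0.036, 0, 0, 0, 0.6]

```text
time_s: 6.7
position: [0.6259, -0.0046, 0.0535]
tcp_rot: [[0.298, 0.955, 0.002], [0.955, -0.298, -0.001], [-0.0, 0.002, -1.0]]
force: [-0.5, 0.6, -0.8]
opening: 0.533
grasp_force: 30.0
```

Good. It's about 1 mm above the shoulder with no side load, so I'll release it slowly.

Call:
step_arm:
  steps:
    - [0, 0, 0.003, 0, 0, 0, 0.6]
    - [0, 0, 0.003, 0, 0, 0, -0.2]
    - [0, 0, 0.003, 0, 0, 0, -0.4]
    - [0, 0, 0.003, 0, 0, 0, -0.6]
    - [0, 0, 0.003, 0, 0, 0, -0.6]
    - [0, 0, 0.003, 0, 0, 0, -0.6]
    - [0, 0, 0.003, 0, 0, 0, -0.6]

```text
time_s: 7.28
position: [0.6263, -0.0046, 0.0533]
tcp_rot: [[0.298, 0.955, 0.003], [0.955, -0.298, -0.001], [0.0, 0.003, -1.0]]
force: [0.7, 0.1, 0.8]
opening: 0.788
grasp_force: 0.0
```

Call:
step_arm:
  steps:
    - [0, 0, -0.03, 0, 0, 0, -0.6]
    - [0, 0, -0.08, 0, 0, 0, -0.6]
    - [0, 0, -0.2, 0, 0, 0, -0.6]
    - [0, 0, -0.3, 0, 0, 0, -0.6]
    - [0, 0, -0.42, 0, 0, 0, -0.6]
    - [0, 0, -0.42, 0, 0, 0, -0.6]
    - [0, 0, -0.42, 0, 0, 0, -0.6]

```text
time_s: 7.87
position: [0.6276, -0.0048, 0.1826]
tcp_rot: [[0.298, 0.955, 0.01], [0.955, -0.298, -0.002], [0.001, 0.01, -1.0]]
force: [0.3, -0.2, -0.5]
opening: 0.8
grasp_force: 0.0
```

Run:
```python
from h import *
from rig import *
s=read_state();print(s["time_s"],s["position"],s["opening"],s["force"],go(s,(.5998,-.092,.2),-107.4))
S,T=capture("side"),capture("top");
print("blue T",blobs(T,(100,140,60),(125,255,255),(270,145,305,185)),"S",blobs(S,(100,140,60),(125,255,255),(215,155,260,190)))
im=np.zeros((480,800,3),np.uint8);im[:400,:400]=crop(S,(180,155,280,255),4);im[:280,400:]=crop(T,(230,135,330,205),4);cv2.imwrite("pics/c7.png",im)
```

```text
7.8667 [ 0.62758446 -0.00475288  0.18260074] 0.79990476270238 [ 0.29221664 -0.16788574 -0.47403464] [-3.050e-01 -1.000e-03 -5.800e-02  9.000e-03 -1.100e-02  2.001e+00]
blue T [([286.18, 165.89], [13, 13, 8, 17, 73])] S [([227.2, 170.4], [11, 15, 3, 2, 5]), ([238.78, 172.7], [21, 16, 6, 5, 23])]
```

View pics/c7.png

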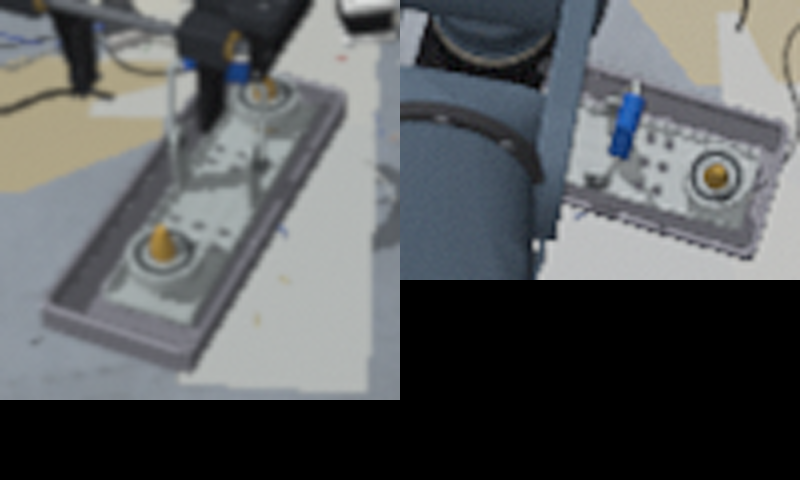

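Run:
```python
from h import *
from rig import *
S=np.load("side0.npy",allow_pickle=True).item();T=np.load("top0.npy",allow_pickle=True).item()
print(tri(T,(286.1,165.8),S,(233.8,171.35)))
for c in(T,S):
  b=(270,145,305,185) if c is T else (215,155,260,190)
  m=np.zeros(c["image"].shape[:2],np.uint8);x0,y0,x1,y1=b
  m[y0:y1,x0:x1]=cv2.inRange(cv2.cvtColor(c["image"],cv2.COLOR_RGB2HSV),(100,110,50),(128,255,255))[y0:y1,x0:x1]
  (cx,cy),wh,an=cv2.minAreaRect(cv2.findNonZero(m));print((cx,cy),wh,an,m.sum()/255)
s=read_state();print(s["joint_positions"],s["position"],go(s,(.5998,-.092,.2),72.6))
```

```text
(array([ 0.60017541, -0.09103526,  0.11667745]), np.float64(0.0008110750356289307))
(285.8165283203125, 165.94497680664062) (5.746957778930664, 15.899917602539062) 16.699243545532227 85.0
(233.64707946777344, 171.41177368164062) (16.00735092163086, 5.3357834815979) 14.03624439239502 82.0
[-1.06167489e+01  3.47975060e+01  8.58035851e+01 -2.65146162e-02
  5.92789761e+01  6.73482873e+00] [ 0.62510947 -0.00435548  0.17898148] [-0.304  0.007 -0.07   0.002  0.002 -1.999]
```

Call:
step_arm:
  steps:
    - [0, 0, -0.09, 0, 0, -0.15, -0.8]
    - [0, 0, -0.09, 0, 0, -0.3, -1]
    - [-0.1, 0, -0.09, 0, 0, -0.45, -1]
    - [-0.15, 0, -0.09, 0, 0, -0.6, -1]
    - [-0.2, 0, -0.09, 0, 0, -0.75, -1]
    - [-0.25, 0, -0.09, 0, 0, -0.9, -1]
    - [-0.3, 0, -0.09, 0, 0, -1, -1]
    - [-0.3, 0, -0.09, 0, 0, -1, -1]

```text
time_s: 8.63
position: [0.5971, -0.0924, 0.204]
tcp_rot: [[-0.463, 0.886, -0.002], [0.886, 0.463, -0.001], [0.0, -0.002, -1.0]]
force: [0.2, 0.2, 0.3]
opening: 0.997
grasp_force: 0.0
```

Call:
step_arm:
  steps:
    - [0, 0, 0, 0, 0, -0.15, -1]
    - [0, 0, 0, 0, 0, -0.3, -1]
    - [0, 0, 0, 0, 0, -0.45, -1]
    - [0, 0, 0, 0, 0, -0.6, -1]
    - [0, 0, 0, 0, 0, -0.75, -1]
    - [0, 0, 0, 0, 0, -0.9, -1]
    - [0, 0, 0, 0, 0, -1, -1]
    - [0, 0, 0, 0, 0, -1, -1]

```text
time_s: 9.3
position: [0.5982, -0.0893, 0.2046]
tcp_rot: [[-0.955, 0.298, 0.0], [0.298, 0.955, 0.0], [0.0, 0.0, -1.0]]
force: [-0.7, 0.2, -0.6]
opening: 1.001
grasp_force: 0.0
```

Run:
```python
from h import *
from rig import *
s=read_state();print(s["time_s"],s["position"],s["opening"],go(s,(.6002,-.091,.18),72.6))
```

```text
9.3 [ 0.59822321 -0.08933358  0.20458315] 1.0011450689176429 [-0.008 -0.003  0.082  0.001 -0.     0.001]
```

Next I'll descend to TCP z ≈ 0.122, which puts the grasp point at the grip's centre, then close.

Call:
step_arm:
  steps:
    - [-0.008, -0.003, 0.06, 0, 0, 0, -1]
    - [-0.008, -0.003, 0.12, 0, 0, 0, -1]
    - [-0.008, -0.003, 0.18, 0, 0, 0, -1]
    - [-0.008, -0.003, 0.24, 0, 0, 0, -1]
    - [-0.008, -0.003, 0.275, 0, 0, 0, -1]
    - [-0.008, -0.003, 0.275, 0, 0, 0, -1]
    - [-0.008, -0.003, 0.275, 0, 0, 0, -1]

```text
time_s: 9.88
position: [0.6008, -0.0916, 0.1228]
tcp_rot: [[-0.954, 0.299, 0.001], [0.299, 0.954, -0.0], [-0.001, 0.0, -1.0]]
force: [0.8, -1.0, -0.6]
opening: 0.999
grasp_force: 0.0
```

Run:
```python
from h import *
from rig import *
s=read_state();print(s["time_s"],s["position"],s["force"],go(s,(.6002,-.091,.122),72.6))
S,T=capture("side"),capture("top")
im=np.zeros((400,800,3),np.uint8);im[:,:400]=crop(S,(185,125,285,225),4);im[:,400:]=crop(T,(235,115,335,215),4);cv2.imwrite("pics/c8.png",im)
```

```text
9.8833 [ 0.60079734 -0.09159177  0.12280103] [ 0.78650938 -0.96888862 -0.58609567] [ 0.002  0.001  0.003  0.     0.001 -0.   ]
```

View pics/c8.png

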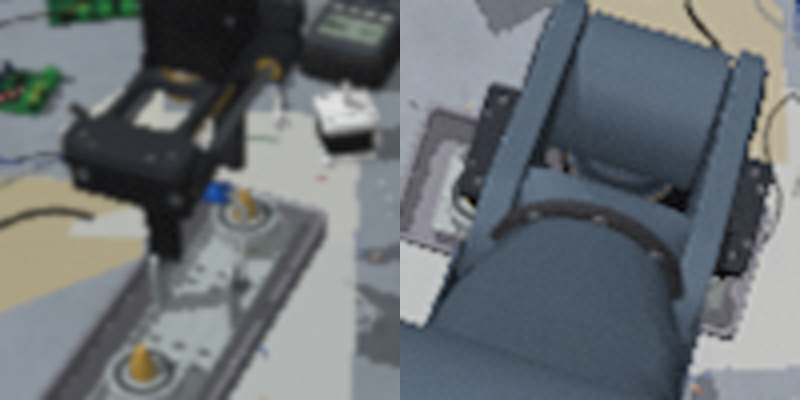

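The near finger stands in front of the grip, with blue showing at (215,190) in the side crop, so the jaws straddle it. Closing now.

Call:
step_arm:
  steps:
    - [0, 0, 0, 0, 0, 0, 0]
    - [0, 0, 0, 0, 0, 0, 0.3]
    - [0, 0, 0, 0, 0, 0, 0.5]
    - [0, 0, 0, 0, 0, 0, 0.7]
    - [0, 0, 0, 0, 0, 0, 0.8]
    - [0, 0, 0, 0, 0, 0, 0.9]
    - [0, 0, 0, 0, 0, 0, 1]
    - [0, 0, 0, 0, 0, 0, 1]

```text
time_s: 10.65
position: [0.6012, -0.092, 0.1236]
tcp_rot: [[-0.955, 0.298, 0.003], [0.298, 0.955, -0.001], [-0.003, 0.0, -1.0]]
force: [0.3, -0.6, -0.9]
opening: 0.476
grasp_force: 0.0
```

Call:
step_arm:
  steps:
    - [0, 0, 0, 0, 0, 0, 1]
    - [0, 0, 0, 0, 0, 0, 1]
    - [0, 0, 0, 0, 0, 0, 1]
    - [0, 0, 0, 0, 0, 0, 1]
    - [0, 0, 0, 0, 0, 0, 1]

```text
time_s: 11.07
position: [0.6012, -0.092, 0.1236]
tcp_rot: [[-0.955, 0.298, 0.003], [0.298, 0.955, -0.001], [-0.003, 0.0, -1.0]]
force: [0.6, 0.4, -0.1]
opening: 0.173
grasp_force: 30.0
```

Call:
step_arm:
  steps:
    - [0, 0, -0.005, 0, 0, 0, 1]
    - [0, 0, -0.012, 0, 0, 0, 1]
    - [0, 0, -0.02, 0, 0, 0, 1]
    - [0, 0, -0.03, 0, 0, 0, 1]
    - [0, 0, -0.04, 0, 0, 0, 1]
    - [0, 0, -0.05, 0, 0, 0, 1]
    - [0, 0, -0.06, 0, 0, 0, 1]
    - [0, 0, -0.06, 0, 0, 0, 1]

```text
time_s: 11.73
position: [0.6015, -0.0921, 0.1424]
tcp_rot: [[-0.955, 0.298, 0.004], [0.298, 0.955, -0.001], [-0.004, -0.0, -1.0]]
force: [-0.6, -0.5, -6.2]
opening: 0.17
grasp_force: 30.0
```

Call:
step_arm:
  steps:
    - [0, 0, -0.02, 0, 0, 0, 1]
    - [0, 0, -0.05, 0, 0, 0, 1]
    - [0, 0, -0.09, 0, 0, 0, 1]
    - [0, 0, -0.13, 0, 0, 0, 1]
    - [0, 0, -0.17, 0, 0, 0, 1]
    - [0, 0, -0.21, 0, 0, 0, 1]
    - [0, 0, -0.24, 0, 0, 0, 1]
    - [0, 0, -0.26, 0, 0, 0, 1]

```text
time_s: 12.4
position: [0.6016, -0.0921, 0.2219]
tcp_rot: [[-0.955, 0.298, 0.006], [0.298, 0.955, -0.002], [-0.006, -0.0, -1.0]]
force: [0.8, 1.1, -6.4]
opening: 0.172
grasp_force: 30.0
```

Call:
step_arm:
  steps:
    - [0, 0, -0.01, 0, 0, 0, 1]
    - [0, 0, -0.01, 0, 0, 0, 1]
    - [0, 0, -0.01, 0, 0, 0, 1]
    - [0, 0, -0.01, 0, 0, 0, 1]
    - [0, 0, -0.01, 0, 0, 0, 1]
    - [0, 0, -0.01, 0, 0, 0, 1]
    - [0, 0, -0.01, 0, 0, 0, 1]
    - [0, 0, -0.01, 0, 0, 0, 1]

```text
time_s: 13.07
position: [0.6008, -0.0919, 0.2223]
tcp_rot: [[-0.955, 0.298, 0.002], [0.298, 0.955, -0.001], [-0.003, 0.0, -1.0]]
force: [-1.0, -0.3, -7.0]
opening: 0.174
grasp_force: 30.0
```

Run:
```python
from h import *
from rig import *
s=read_state();print(s["time_s"],s["position"],s["force"],s["moment"],s["opening"])
S,T=capture("side"),capture("top")
im=np.zeros((480,800,3),np.uint8);im[:,:480]=crop(S,(170,115,290,235),4);im[:320,480:]=crop(T,(225,115,331,221),3)[:318,:318].copy() if 0 else cv2.resize(crop(T,(225,115,331,221),3),(320,320));cv2.imwrite("pics/c9.png",im)
```

```text
13.0667 [ 0.6008202  -0.09192023  0.22228904] [-1.01580227 -0.29947757 -7.00343925] [ 0.03626879 -0.15137246  0.01585052] 0.17352660534103428
```

View pics/c9.png

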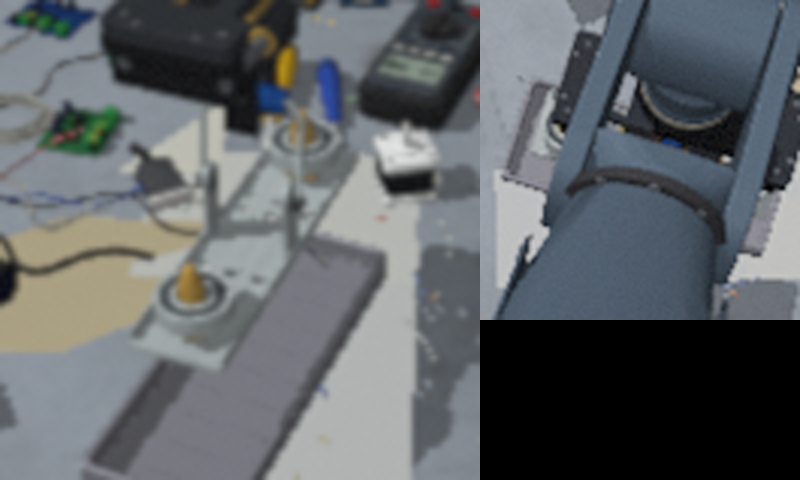

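Run:
```python
from h import *
from rig import *
S=capture("side")
for dz in(.088,.098,.108):print(dz,proj(S,(.625,-.004,.059+dz)),proj(S,(.5765,-.1605,.059+dz)))
print(blobs(S,(12,110,80),(30,255,255),(190,130,270,205)))
s=read_state();print(np.abs(s["qvel"]).max())
```

```text
0.088 [217.56472597 184.51757591] [245.44885405 145.85494361]
0.098 [217.22936624 181.20116609] [245.36511326 142.65387284]
0.108 [216.88818592 177.82719587] [245.28009882 139.40411598]
[([240.87, 132.71], [49, 0, 5, 7, 31]), ([217.1, 185.77], [25, 51, 6, 9, 39])]
0.08291127071848303
```

Both spindle noses match a level lift of 98 mm: (217.1,180.9) and (245.4,142.6) seen, against (217.2,181.2) and (245.4,142.7) predicted. Handing in.

```bash
python3 -c "
from rig import *
print(hand_in())"
```

```text
the job is handed in; nothing more can be done
None
```

The bearing is on the empty spindle's shoulder and released, and I handed in with the carrier held still by its blue grip, about 98 mm up over the tray and level to within about 0.02 rad by the side camera; no verdict was returned.

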